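Flip the tea box open

ROBOT

A 7-joint arm with a two-finger parallel gripper is mounted at the origin on a cart in front of the work surface, level with it; the furniture and walls round the work are solid. World frame = base frame: x ahead of the robot, y to its left, z up, the work surface at z = 0. Lengths are in mm, angles in degrees, forces in N, time in s.
With the tool pointing down it reaches from about 425 to 975 mm from the base axis. Payload 16.7 kg.
Tool frame: the origin (TCP) lies on the mounting face of the last link; the fingertips stand 173 mm ahead of it and the grasp point (between the pads) lies 155 mm ahead of it; z points along the fingers, y is the line along which they close (so a half turn about z gives the same grasp; the last joint's range is limited). The gripper opens to 85 mm and grips with 20 to 120 N. Pads are 22 mm wide; open, the fingers measure 114 mm over their backs; the gripper's body (76 mm by 85 mm) begins 54 mm behind the grasp point. The pads swing forward as they close: fully open they stand 13 mm farther back than shut.
Start: joints at [-85.399, 24.414, 4.234, 92.017, -1.954, 63.644, -3.845], TCP at [153.768, 657.224, 404.702] pointing down, gripper open.
Joint ranges: [-163.25, 163.25], [-28.42, 122.38], [-70.27, 78.77], [12.13, 141.07], [-58.53, 238.53], [9.26, 117.41], [-156.51, 156.51]. Speed limits (degrees/s): [108.29, 108.29, 136.94, 136.94, 172.46, 172.46, 172.46].

INTERFACE

Orientations are given as [roll, pitch, yaw] about the fixed x, y, z axes, in that order (R = Rz(yaw) Ry(pitch) Rx(roll)).
In Python, from rig import telemetry, read_camera, ticket gives the robot as it stands. The module is installed in compiled form; this text tells all that it offers.
- The arm moves only by the tool drive_tool, never from a script. Its argument "targets" is a list of rows, each a list of 6 numbers: the shift along the tool's x, y, z in units of 50 cm (1.0 is 50 cm), then the turn, a rotation vector about the tool's x, y, z in units of 2 rad (1.0 is 2 rad). In form: [[tx, ty, tz, wx, wy, wz], ...]. A call has 1 to 20 rows; each row is the pose to reach, as a shift and turn from the pose commanded when the call began, along the tool's axes at that moment; what a row does not reach only later rows make up. A row lasts 1/10 s, in which the tool goes at most 50 mm and 8.59 degrees, less where a joint would pass 70% of its speed; a pose out of reach is approached as far as the arm can. A call with a number of a shift or a turn outside -1 to 1 is refused whole. A call with a gripper value outside its range is refused whole. "hand" is the opening, from -1 (shut) to 1 (fully open), so that 0 is half open, set as the call begins (left out, the last holds). The fingers move at their own pace and stop on an object; the grip force is fixed at half the most. Time passes only in rows, so rows that repeat a pose let the fingers close. It gives the time, the measured TCP pose, the force, the opening and the grip force at its end, in the units of the state.
- telemetry.observe(): the state, without advancing time (a new reading comes with each control period).
- read_camera(name): name is "scene" or "side" or "wrist"; returns a dict with "pixels" (420x560x3 uint8, red, green, blue), "K" (3x3 intrinsics, pixels), "world_to_cam" (4x4, takes a point from world to camera coordinates); the wrist camera has in their place "tool_from_camera" (4x4, takes a point from camera to tool coordinates, whose origin is the TCP and whose axes are the flange's). Camera axes: x right, y up, looking along -z (the intrinsics and any distortion apply to the point x, -y, -z); pixel columns grow to the right and rows downward; lengths in mm; the calibration is good to about 2 mm. A picture is of the moment at which its call begins: read the wrist's pose just before it. There is no depth.
- ticket.job_done(): hands the job in; it is judged then, once.
The state is a dict: "time_s": time; "joints": joint angles; "joint_vel": joint speeds; "effort": joint torques, N m; "ee_pos": TCP position; "tcp_rot": TCP orientation; "ft_force": force on the tool from outside, world axes, zero at the start; "ft_torque": the same for the moment, N m; "width": finger opening in mm; "grasp_force": force on a finger pad.
Only numpy, scipy, OpenCV 4.12 (cv2) and the standard library are available. Lean on these libraries where they do the work, as an engineer would, in place of code of your own. Each camera call takes 0.05 s, during which the arm holds its last target. There are 200 camera calls.

TASK

The vegetable tin stands in the way in front of the wooden tea box: push it sideways along the worktop until it is wholly past one end of the box, keeping it upright. Then put a fingertip under the front lip of the lid and flip the lid up and over, past upright, so that it leans back and stays open by itself when you let go. Only push and lift with the outside of the fingers: do not pick the tin up or pinch the lid, and leave the mug, the timer and the spice jar where they are.

Things in the scene. Friction and masses are not known exactly. Their poses are not given: they have to be found in the camera images.
- tea_box: Wooden box of tea packets, 100 (x) x 150 (y) x 66 mm high without its lid; heavy, does not move. Origin: centre of its underside, on the worktop. Its x axis points from the front (lip side) to the rear (hinge side), its y axis along the front, z up.
- lid (a joint): Lid angle in rad: 0 shut, grows as the front is raised, 1.57 upright, 1.95 open against its stop. The hinge is free and has no spring: below about 1.6 the lid falls shut, beyond it falls back to the stop and stays. About 0.12 kg; about 0.6 N at the lip lifts it.
- lid_hinge (a point): Middle of the hinge axis, at the rear top edge of the box: 54 mm behind the box's centre and 66 mm above the worktop. The axis runs along the box's y.
- lid_lip (a point): Middle of the lower front edge of the lid, 126 mm from the hinge axis; it turns with the lid. Shut, it is 66 mm above the worktop. The lid is a pale wooden plate 10 mm thick and 154 mm wide (along the box's y); it overhangs the front wall of the box by 22 mm along its whole width, and this lip is what a fingertip lifts.
- lid_strip (a point): Brass strip under the lip, 14 x 140 mm, 3 mm thick (its underside is 2.5 mm below the wood's), set back 2 mm from the front edge. This point: centre of its underside. Fixed to the lid.
- lid_inlay (a point): Green panel 82 x 126 mm let into the top of the lid, standing about 1.5 mm proud; its front edge is 15 mm back from the lid's front edge. This point: centre of its top. Fixed to the lid. Pressing fingers on it and on the brass strip at once counts as pinching the lid.
- tin_mid (a point): Centre, half-way up, of the loose upright tin: gold and green, 57 mm in diameter, 72 mm tall. It starts in front of the lip with 6 to 20 mm between them.
- tin: The same tin; origin at the centre of its underside, z up.
- mug: Bystander: small white mug, 64 x 91 x 51 mm high, origin under its centre.
- timer: Bystander: red and cream kitchen timer, 62 mm in diameter, 50 mm tall, origin under its centre.
- spice: Bystander: spice jar with a red cap, 45 mm in diameter, 106 mm tall, origin under its centre.

How it is judged (in metres and radians):
On the way, in this order (a step that is already met when the one before it is completed fails the run):
1. the tin stands upright, past one end of the box front, with the lid still shut ((y of tin_mid in the frame of tea_box above 0.1 m or y of tin_mid in the frame of tea_box below -0.1 m) and angle between tin's own z axis and vertical below 0.1 rad and value of joint lid below 0.1 rad), for 0.2 s.
2. the lid is past upright (value of joint lid above 1.7 rad), for 0.2 s.
At the end, for the whole second after the job is handed in: The lid leans back against its stop (over 1.85 rad) and is at rest, and the tin stands upright and still on the worktop, its centre more than 100 mm to either side of the box's middle (value of joint lid above 1.85 rad and velocity of joint lid below 0.1 rad/s and (y of tin_mid in the frame of tea_box above 0.1 m or y of tin_mid in the frame of tea_box below -0.1 m) and angle between tin's own z axis and vertical below 0.1 rad and height (world z) of tin below 0.01 m and linear speed of tin below 0.02 m/s); the robot touches nothing.
It fails at once if the tin is lifted off the worktop (height (world z) of tin above 0.015 m).
It fails at once if the tin is tipped (angle between tin's own z axis and vertical above 0.35 rad).
It fails at once if the lid is pinched between the fingers (contact force between the fingers and lid_c1 above 0.5 N and contact force between the fingers and lid_c2 above 0.5 N).
It fails at once if the mug, the timer or the spice jar is moved by more than 20 mm (distance of any of mug, timer, spice from where it was at the start of the episode above 0.02 m).
It also fails if it takes over 58 s, if anything falls off the work surface, if the arm or the gripper's body presses on something with over 40 N, if the wrist force passes 120 N, or if a joint passes its speed limit or range.

## Working session

There is one attempt and no reset: what is moved stays moved. The work goes in short steps, Python scripts to look and compute and a tool call to move; the robot and the scene stay as the last step left them, time stands still between calls to the robot, and variables do not carry over. Pictures are saved under pics/ and viewed, at most 14 in all, crops included, and the job is handed in when it is done.

Besides the shell and the picture viewer there is one more tool, called after "Request:" by a JSON object that holds its "api" and its "payload". drive_tool: Moves the arm, as the interface text tells. Shifts and turns lie within -1 to 1; 1 stands for 50 cm of shift or 2 rad of turn. Its arguments: {"type":"object","properties":{"targets":{"type":"array"},"hand":{"type":"number"}},"required":["targets"]}

```bash
mkdir -p pics
cat > h.py <<'E'
import numpy as np, cv2
from rig import telemetry, read_camera, ticket
from scipy.spatial.transform import Rotation as R
def grab(n,save=None):
    c=read_camera(n)
    if save: cv2.imwrite(f'pics/{save}.png',c['pixels'][:,:,::-1])
    return c
def ray(c,uv):
    K=np.array(c['K']);W=np.array(c['world_to_cam'])
    d=np.linalg.inv(K)@[uv[0],uv[1],1]; d=np.array([d[0],-d[1],-d[2]])
    return -W[:3,:3].T@W[:3,3], W[:3,:3].T@d
def onz(c,uv,z):
    o,d=ray(c,uv); return o+d*(z-o[2])/d[2]
def proj(c,p):
    W=np.array(c['world_to_cam']);q=W[:3,:3]@p+W[:3,3];q=np.array([q[0],-q[1],-q[2]]);q=np.array(c['K'])@q;return q[:2]/q[2]
E
python3 - <<'E'
from h import *
for n in ['scene','side']:
    c=grab(n,n+'0');print(n,ray(c,(280,210)),{k for k in c})
s=telemetry.observe();print(s)
E
```

```text
scene (array([-103.28242371, -656.38767504,  794.12880515]), array([ 0.55334849,  0.53522877, -0.63859342])) {'world_to_cam', 'pixels', 'K'}
side (array([372.74159575, 802.402223  , 541.77589731]), array([ 0.14867768, -0.87212095, -0.46711326])) {'world_to_cam', 'pixels', 'K'}
{'time_s': 0.1, 'joints': array([-85.40105302,  24.44744634,   4.23219445,  92.04985913,
        -1.95453623,  63.64539749,  -3.8464359 ]), 'joint_vel': array([ 0.00762563, -0.06438297, -0.06545736, -0.21753737, -0.09948009,
        0.01662486,  0.00295948]), 'effort': array([ 8.28214193e-03, -9.51533031e+01,  3.77200395e+00, -4.64401996e+01,
        1.97325542e-02,  6.50568356e-03,  1.12053706e-04]), 'ee_pos': array([153.70828523, 657.08022706, 404.05493302]), 'tcp_rot': array([-1.79929633e+02,  4.68754117e-03,  1.66830585e+02]), 'ft_force': array([-0.95954994,  0.96709904, -0.29605446]), 'ft_torque': array([-0.02693434,  0.01856148,  0.0162549 ]), 'grasp_force': 0.0, 'width': 85.70766343878869}
```

View pics/scene0.png

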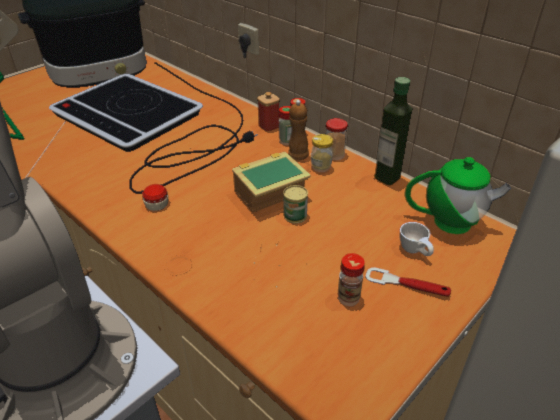

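View pics/side0.png

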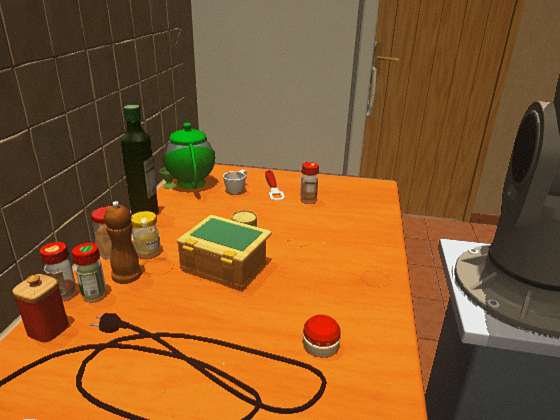

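The scene view shows the box with its lid at about (270,175), the tin at (295,204), the timer at (155,197), the spice jar at (350,278) and the mug at (414,240). The side view shows the box's rear with its hinges at (200,248) and (245,264), and the tin behind it at (244,217).

Run:
```python
from h import *
for n,roi in [('scene',(150,200,235,310)),('side',(212,255,185,275))]:
    c=grab(n);im=c['pixels'];hsv=cv2.cvtColor(im,cv2.COLOR_RGB2HSV)
    m=np.zeros(im.shape[:2],np.uint8);a,b,l,r=roi
    m[a:b,l:r]=cv2.inRange(hsv,(60,80,40),(95,255,255))[a:b,l:r]
    k,lab,st,ce=cv2.connectedComponentsWithStats(m);i=1+st[1:,4].argmax()
    ct=max(cv2.findContours((lab==i).astype(np.uint8),0,2)[0],key=cv2.contourArea)[:,0]
    P=np.array([onz(c,p,77.5)[:2] for p in ct.astype(float)]).astype(np.float32)
    r=cv2.minAreaRect(P);print(n,st[i],r);print(cv2.boxPoints(r).round(1))
    big=cv2.resize(im[130:250,200:340] if n=='scene' else im[190:300,160:290],None,fx=5,fy=5)
    cv2.imwrite(f'pics/{n}1.png',big[:,:,::-1])
c=grab('scene')
for nm,uv,z in [('tinbot',(294,219),0),('tinTop',(295.5,193),72),('timer top',(155,191),50),('spicetop',(352,262),106),('mug top',(414,233),51)]:
    print(nm,onz(c,uv,z).round(0))
```

```text
scene [243 158  58  30 909] ((607.6979370117188, 58.750877380371094), (75.78333282470703, 121.9657211303711), 74.66728973388672)
[[538.9  38.3]
 [656.5   6.1]
 [676.5  79.2]
 [558.9 111.4]]
side [191 219  70  31 479] ((610.0908203125, 61.22313690185547), (76.7776870727539, 121.32389831542969), 74.38957214355469)
[[541.3  40.6]
 [658.2   7.9]
 [678.8  81.9]
 [562.  114.5]]
tinbot [584. -39.  -0.]
tinTop [592. -34.  72.]
timer top [386. 235.  50.]
spicetop [ 476. -284.  106.]
mug top [ 684. -299.   51.]
```

View pics/scene1.png

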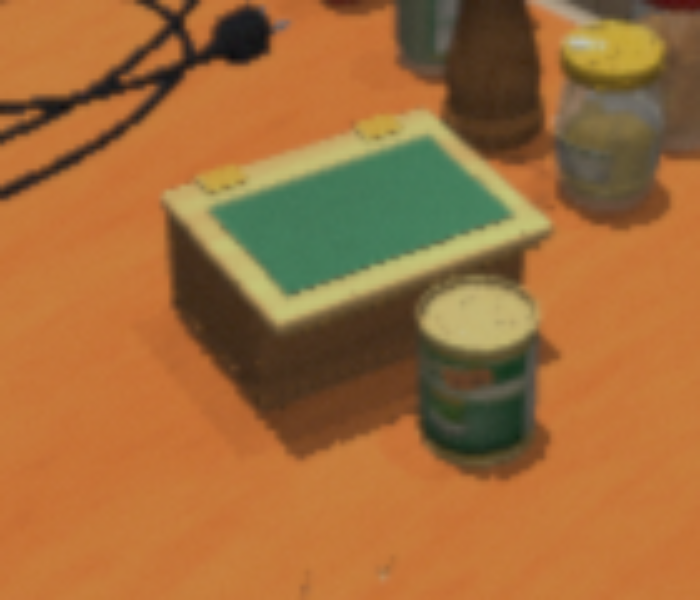

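View pics/side1.png

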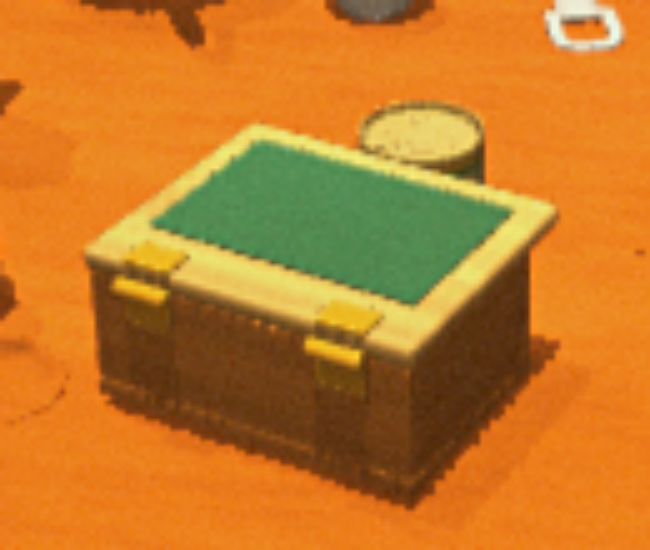

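The crops confirm that the lip side faces world -y. The tin's top is centred at scene (295.6,193) and side (244.4,217.6). Next I cross-check the tin and work out the first moves.

```bash
cat >> h.py <<'E'
ex=np.array([.266,.964,0]);ey=np.array([-.964,.266,0]);ez=np.array([0,0,1.])
C=np.array([613.3,75.4,0])
def rot(zd,yd):
    z=zd/np.linalg.norm(zd);x=np.cross(yd,z);x/=np.linalg.norm(x);return np.c_[x,np.cross(z,x),z]
def state():
    s=telemetry.observe();return s,np.array(s['ee_pos']),R.from_euler('xyz',s['tcp_rot'],degrees=True).as_matrix()
def row(p,Rt,tip,Rd):
    """row from pose p,Rt to have fingertip point (173 ahead) at tip with rotation Rd"""
    t=np.array(tip)-173*Rd[:,2]
    return np.r_[Rt.T@(t-p)/500,R.from_matrix(Rt.T@Rd).as_rotvec()/2].round(4)
def st():
    s,p,Rt=state();print('t',s['time_s'],'J',s['joints'].round(1),'tip',(p+173*Rt[:,2]).round(1),'box',((p+173*Rt[:,2]-C)@np.c_[ex,ey,ez]).round(1),'F',s['ft_force'].round(1),'w',s['width']);return s,p,Rt
E
python3 - <<'E'
from h import *
c1=grab('scene');c2=grab('side')
print(onz(c1,(295.6,193),72),onz(c2,(244.4,217.6),72))
s,p,Rt=st();Rd=rot(-ez,ex)
for t in [(400,300,200),(534,-18,200)]:
    print(row(p,Rt,t,Rd)); p=np.array(t)-173*Rd[:,2];Rt=Rd
E
```

```text
[591.98058126 -34.62133399  72.        ] [592.51968069 -21.16117121  72.        ]
t 0.35 J [-85.4  24.4   4.2  92.   -2.   63.6  -3.8] tip [153.7 657.1 231.5] box [438.5 597.8 231.5] F [ 0.2 -0.7  0.1] w 85.79750718102035
[-6.423e-01 -5.834e-01  6.320e-02 -2.000e-04  0.000e+00  1.970e-02]
[-0.4275 -0.5418  0.      0.      0.      0.    ]
```

Run:
```python
from h import *
a=np.linspace(0,2*np.pi,200)
for n,off in [('scene',(200,130)),('side',(160,190))]:
    c=grab(n)
    for q in [(592,-35),(592,-30),(592,-25)]:
        P=np.array([proj(c,np.array([q[0]+28.5*np.cos(t),q[1]+28.5*np.sin(t),72])) for t in a])
        P=(P-off)*5;print(n,q,P.min(0).round(),P.max(0).round())
```

```text
scene (592, -35) [417. 278.] [540. 354.]
scene (592, -30) [409. 274.] [532. 349.]
scene (592, -25) [402. 270.] [524. 344.]
side (592, -35) [367.  94.] [495. 155.]
side (592, -30) [364.  99.] [492. 160.]
side (592, -25) [361. 104.] [489. 166.]
```

Request:
{"api": "drive_tool", "payload": {"targets": [[-0.642, -0.583, 0.063, 0, 0, 0.02], [-0.642, -0.583, 0.063, 0, 0, 0.02], [-0.642, -0.583, 0.063, 0, 0, 0.02], [-0.642, -0.583, 0.063, 0, 0, 0.02], [-0.642, -0.583, 0.063, 0, 0, 0.02], [-0.642, -0.583, 0.063, 0, 0, 0.02], [-0.642, -0.583, 0.063, 0, 0, 0.02], [-0.642, -0.583, 0.063, 0, 0, 0.02], [-0.642, -0.583, 0.063, 0, 0, 0.02], [-0.642, -0.583, 0.063, 0, 0, 0.02], [-0.642, -0.583, 0.063, 0, 0, 0.02], [-0.642, -0.583, 0.063, 0, 0, 0.02]], "hand": -0.15}}

```text
time_s: 1.65
ee_pos: [399.5, 301.1, 373.3]
tcp_rot: [180.0, -0.0, 164.6]
ft_force: [-0.1, -0.1, 0.8]
width: 36.3
grasp_force: 0.0
```

Run:
```python
from h import *
s,p,Rt=st();Rd=rot(-ez,ex)
for b in [(-111,62,150),(-111,62,15),(-112,-88,15)]:
    t=C+b[0]*ex+b[1]*ey+b[2]*ez
    print(t,row(p,Rt,t,Rd)); p=t-173*Rd[:,2];Rt=Rd
```

```text
t 1.65 J [-57.8  10.   15.1 116.7  -3.2  53.7  33.6] tip [399.5 301.1 200.3] box [160.7 266.2 200.3] F [-0.1 -0.1  0.8] w 36.31403207153645
[524.006 -15.112 150.   ] [-4.080e-01 -5.435e-01  1.004e-01  2.000e-04 -1.000e-04  2.000e-04]
[524.006 -15.112  15.   ] [0.   0.   0.27 0.   0.   0.  ]
[668.34  -55.976  15.   ] [-0.3   -0.002  0.     0.     0.     0.   ]
```

Request:
{"api": "drive_tool", "payload": {"targets": [[-0.408, -0.5435, 0.1, 0, 0, 0], [-0.408, -0.5435, 0.1, 0, 0, 0], [-0.408, -0.5435, 0.1, 0, 0, 0], [-0.408, -0.5435, 0.1, 0, 0, 0], [-0.408, -0.5435, 0.1, 0, 0, 0], [-0.408, -0.5435, 0.1, 0, 0, 0], [-0.408, -0.5435, 0.1, 0, 0, 0], [-0.408, -0.5435, 0.1, 0, 0, 0], [-0.408, -0.5435, 0.1, 0, 0, 0], [-0.408, -0.5435, 0.1, 0, 0, 0], [-0.408, -0.5435, 0.1, 0, 0, 0]], "hand": -0.3}}

```text
time_s: 2.75
ee_pos: [524.0, -14.4, 323.3]
tcp_rot: [180.0, -0.0, 164.7]
ft_force: [-0.3, 0.9, -0.6]
width: 29.8
grasp_force: 0.0
```

Run:
```python
from h import *
st();c=grab('scene');cv2.imwrite('pics/s2.png',cv2.resize(c['pixels'][60:270,160:440],None,fx=2.8,fy=2.8)[:,:,::-1])
```

```text
t 2.75 J [-27.6  17.   26.3 117.  -10.   48.1  79.2] tip [524.  -14.3 150.3] box [-110.2   62.2  150.3] F [-0.3  0.9 -0.6] w 29.829606899068043
```

View pics/s2.png

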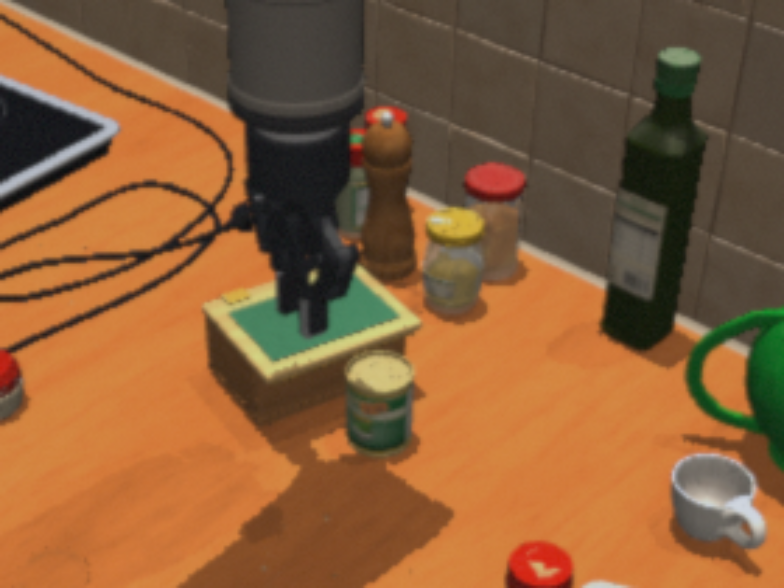

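The view shows the finger knuckles bulging outward, at about (355,265), so a vertical cradle would catch the lid. Instead I'll shut the fingers, turn them across the push and tilt the tips forward.

Run:
```python
from h import *
s,p,Rt=st();a=np.radians(35);Rd=rot(-ez*np.cos(a)-ey*np.sin(a),-ey)
for b in [(-112,65,110),(-112,65,14),(-112,-20,14),(-113,-82,14)]:
    t=C+b[0]*ex+b[1]*ey+b[2]*ez
    print(t,row(p,Rt,t,Rd)); p=t-173*Rd[:,2];Rt=Rd
```

```text
t 2.8 J [-27.6  17.   26.4 117.  -10.   48.1  79.2] tip [524.  -14.5 150.4] box [-110.4   62.2  150.4] F [ 0.8 -0.7 -0.1] w 29.991374079130523
[520.848 -15.278 110.   ] [ 0.2041 -0.0027  0.1433 -0.2389 -0.2397  0.7595]
[520.848 -15.278  14.   ] [ 0.     -0.1101  0.1573  0.      0.      0.    ]
[602.788 -37.888  14.   ] [-0.      0.1393  0.0975  0.      0.      0.    ]
[662.29  -55.344  14.   ] [-0.002   0.1016  0.0711  0.      0.      0.    ]
```

Request:
{"api": "drive_tool", "payload": {"targets": [[0.1, 0, 0, -0.12, -0.12, 0.38], [0.1, 0, 0, -0.12, -0.12, 0.38], [0.1, 0, 0, -0.12, -0.12, 0.38], [0.2, 0, 0, -0.12, -0.12, 0.38], [0.2, 0, 0, -0.12, -0.12, 0.38], [0.2, 0, 0, -0.12, -0.12, 0.38], [0.204, -0.003, 0.1, -0.239, -0.24, 0.76], [0.204, -0.003, 0.1, -0.239, -0.24, 0.76], [0.204, -0.003, 0.1, -0.239, -0.24, 0.76], [0.204, -0.003, 0.1, -0.239, -0.24, 0.76], [0.204, -0.003, 0.1, -0.239, -0.24, 0.76], [0.204, -0.003, 0.1, -0.239, -0.24, 0.76], [0.204, -0.003, 0.1, -0.239, -0.24, 0.76], [0.204, -0.003, 0.143, -0.239, -0.24, 0.76], [0.204, -0.003, 0.143, -0.239, -0.24, 0.76], [0.204, -0.003, 0.143, -0.239, -0.24, 0.76]], "hand": -1}}

```text
time_s: 4.4
ee_pos: [423.0, 7.4, 257.6]
tcp_rot: [151.3, 5.5, 86.3]
ft_force: [0.0, -1.3, 0.0]
width: 0.0
grasp_force: 0.0
```

Run:
```python
from h import *
s,p,Rt=st();a=np.radians(35);Rd=rot(-ez*np.cos(a)-ey*np.sin(a),-ey)
print(Rt.T@Rd)
for b in [(-112,65,110),(-112,65,14),(-112,-20,14),(-113,-82,14)]:
    t=C+b[0]*ex+b[1]*ey+b[2]*ez
    print(row(p,Rt,t,Rd))
```

```text
t 4.4 J [-21.3   9.6   6.7 140.8  74.1  12.9 -88.1] tip [504.9 -12.6 106.6] box [-113.7   81.1  106.6] F [ 0.  -1.3  0. ] w 0.019498691314152487
[[ 0.97470837 -0.22045938 -0.03662318]
 [ 0.22301442  0.97010514  0.09571099]
 [ 0.01442795 -0.1014578   0.99473522]]
[ 0.0087 -0.0018  0.0115 -0.0498 -0.0129  0.112 ]
[ 0.0273 -0.0936  0.1791 -0.0498 -0.0129  0.112 ]
[-0.007   0.0508  0.262  -0.0498 -0.0129  0.112 ]
[-0.034   0.1557  0.3224 -0.0498 -0.0129  0.112 ]
```

Run:
```python
from h import *
s,p,Rt=st();a=np.radians(27);Rd=rot(-ez*np.cos(a)-ey*np.sin(a),-ey)
print(row(p,Rt,C-112*ex+48*ey+105*ez,Rd))
```

```text
t 4.4 J [-21.3   9.6   6.7 140.8  74.1  12.9 -88.1] tip [504.9 -12.6 106.6] box [-113.7   81.1  106.6] F [ 0.  -1.3  0. ] w 0.019498691314152487
[-0.0079  0.0693  0.0353  0.0197 -0.005   0.1126]
```

Request:
{"api": "drive_tool", "payload": {"targets": [[-0.008, 0.069, 0.01, 0.02, -0.005, 0.113], [-0.008, 0.069, 0.035, 0.02, -0.005, 0.113], [-0.008, 0.069, 0.035, 0.02, -0.005, 0.113], [-0.008, 0.069, 0.035, 0.02, -0.005, 0.113], [-0.008, 0.069, 0.035, 0.02, -0.005, 0.113], [-0.008, 0.069, 0.035, 0.02, -0.005, 0.113]]}}

```text
time_s: 5.0
ee_pos: [460.7, 0.3, 259.1]
tcp_rot: [153.1, 0.1, 74.6]
ft_force: [0.2, -0.0, 0.3]
width: 0.1
grasp_force: 0.0
```

Run:
```python
from h import *
s,p,Rt=st();a=np.radians(27);Rd=rot(-ez*np.cos(a)-ey*np.sin(a),-ey)
print(R.from_matrix(Rt.T@Rd).as_rotvec())
for b in [(-112,48,14),(-112,-20,14),(-113,-82,14)]:
    print(row(p,Rt,C+b[0]*ex+b[1]*ey+b[2]*ez,Rd))
```

```text
t 5.0 J [-18.1  12.6   6.2 135.6  54.7  13.4 -79.4] tip [536.1 -20.7 104.8] box [-113.2   48.9  104.8] F [ 0.2 -0.   0.3] w 0.061350126303308834
[-0.00189855  0.00095819  0.00082032]
[ 0.0022 -0.0813  0.1627 -0.0009  0.0005  0.0004]
[ 0.0022  0.04    0.2243 -0.0009  0.0005  0.0004]
[ 1.000e-04  1.506e-01  2.803e-01 -9.000e-04  5.000e-04  4.000e-04]
```

Request:
{"api": "drive_tool", "payload": {"targets": [[0.002, -0.04, 0.08, 0, 0, 0], [0.002, -0.081, 0.163, 0, 0, 0], [0.002, -0.081, 0.163, 0, 0, 0], [0.002, -0.081, 0.163, 0, 0, 0], [0.002, -0.073, 0.167, 0, 0, 0], [0.002, -0.065, 0.171, 0, 0, 0], [0.002, -0.057, 0.175, 0, 0, 0], [0.002, -0.049, 0.179, 0, 0, 0], [0.002, -0.041, 0.183, 0, 0, 0], [0.002, -0.033, 0.187, 0, 0, 0], [0.002, -0.025, 0.191, 0, 0, 0], [0.002, -0.017, 0.195, 0, 0, 0], [0.002, -0.009, 0.199, 0, 0, 0], [0.002, -0.009, 0.199, 0, 0, 0]]}}

```text
time_s: 6.4
ee_pos: [501.6, -10.3, 168.3]
tcp_rot: [153.1, 0.0, 74.5]
ft_force: [-0.3, 0.6, -0.3]
width: 0.1
grasp_force: 0.0
```

Run:
```python
from h import *
s,p,Rt=st();a=np.radians(27);Rd=rot(-ez*np.cos(a)-ey*np.sin(a),-ey)
for b in [(-112,-20,14),(-113,-82,14)]:
    print(row(p,Rt,C+b[0]*ex+b[1]*ey+b[2]*ez,Rd))
c=grab('scene');cv2.imwrite('pics/s3.png',cv2.resize(c['pixels'][100:250,180:380],None,fx=4,fy=4)[:,:,::-1])
```

```text
t 6.4 J [-9.800e+00  2.690e+01 -1.000e-01  1.325e+02  1.095e+02  1.200e+01
 -1.328e+02] tip [577.1 -31.4  14. ] box [-112.6    6.5   14. ] F [-0.3  0.6 -0.3] w 0.08567202596946515
[ 0.0007  0.0468  0.0241 -0.0007  0.0008 -0.0006]
[-0.0011  0.1573  0.0802 -0.0007  0.0008 -0.0006]
```

View pics/s3.png

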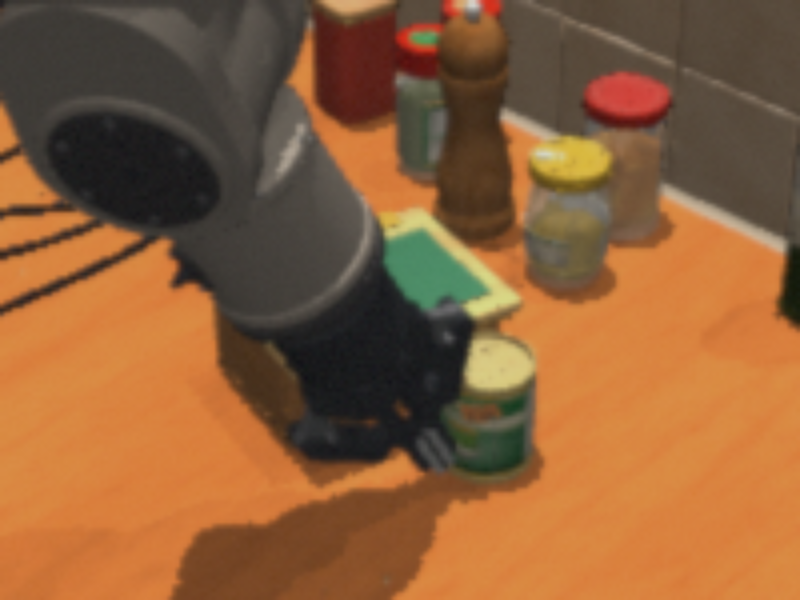

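The tin at (497,410) is upright and moving with the finger, so I continue.

Request:
{"api": "drive_tool", "payload": {"targets": [[0, 0.012, 0.006, 0, 0, 0], [0, 0.024, 0.012, 0, 0, 0], [0, 0.036, 0.018, 0, 0, 0], [0, 0.048, 0.0245, 0, 0, 0], [0, 0.06, 0.0305, 0, 0, 0], [0, 0.072, 0.0365, 0, 0, 0], [0, 0.072, 0.0365, 0, 0, 0]]}}

```text
time_s: 7.15
ee_pos: [540.9, -21.3, 168.3]
tcp_rot: [153.1, 0.0, 74.4]
ft_force: [-0.3, -0.7, -0.9]
width: -0.1
grasp_force: 0.0
```

Run:
```python
from h import *
s,p,Rt=st();a=np.radians(27);Rd=rot(-ez*np.cos(a)-ey*np.sin(a),-ey)
print(row(p,Rt,C-113*ex-82*ey+14*ez,Rd))
```

```text
t 7.15 J [  -8.4   28.9    0.8  127.8   99.4   10.1 -120.6] tip [616.4 -42.5  14.1] box [-112.8  -34.3   14.1] F [-0.3 -0.7 -0.9] w -0.09988279830714711
[-0.0008  0.0845  0.0433 -0.0006  0.0008 -0.0008]
```

Request:
{"api": "drive_tool", "payload": {"targets": [[0, 0.012, 0.006, 0, 0, 0], [0, 0.024, 0.012, 0, 0, 0], [0, 0.036, 0.0185, 0, 0, 0], [0, 0.048, 0.0245, 0, 0, 0], [0, 0.06, 0.0305, 0, 0, 0], [0, 0.072, 0.037, 0, 0, 0], [0, 0.084, 0.043, 0, 0, 0], [0, 0.084, 0.043, 0, 0, 0]]}}

```text
time_s: 7.95
ee_pos: [585.9, -33.8, 168.1]
tcp_rot: [153.1, 0.0, 74.5]
ft_force: [0.6, -0.5, -0.7]
width: -0.1
grasp_force: 0.0
```

Run:
```python
from h import *
s,p,Rt=st();a=np.radians(27);Rd=rot(-ez*np.cos(a)-ey*np.sin(a),-ey)
print(row(p,Rt,C-113*ex-88*ey+14*ez,Rd))
c=grab('scene');cv2.imwrite('pics/s4.png',cv2.resize(c['pixels'][100:250,220:420],None,fx=4,fy=4)[:,:,::-1])
```

```text
t 7.95 J [  -5.    31.4   -0.7  122.    82.6    9.9 -101.4] tip [661.3 -54.9  13.8] box [-112.9  -81.    13.8] F [ 0.6 -0.5 -0.7] w -0.09936784361892576
[-0.0008  0.0122  0.0061 -0.0007  0.0008 -0.0008]
```

View pics/s4.png

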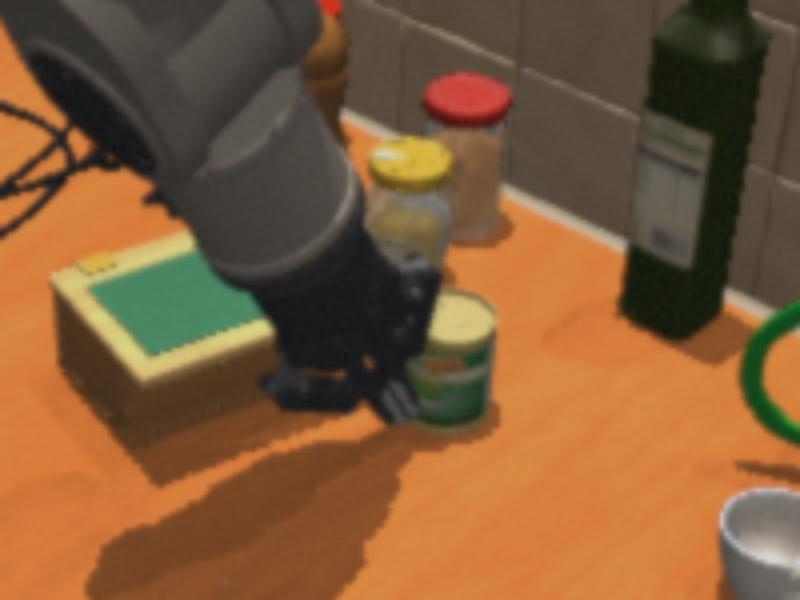

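The tin, at (450,365), stands upright past the box's end. I push a few mm further, then back off.

Request:
{"api": "drive_tool", "payload": {"targets": [[0, 0.006, 0.003, 0, 0, 0], [0, 0.012, 0.006, 0, 0, 0], [0, 0.016, 0.008, 0, 0, 0], [0, 0.016, 0.008, 0, 0, 0], [0, 0.008, 0.004, 0, 0, 0], [0, -0.02, -0.01, 0, 0, 0], [0, -0.06, -0.03, 0, 0, 0], [-0.01, -0.1, -0.05, 0, 0, 0], [-0.05, -0.1, -0.05, 0, 0, 0], [-0.1, 0, -0.2, 0, 0, 0], [-0.2, 0, -0.25, 0, 0, 0], [-0.2, 0, -0.25, 0, 0, 0], [-0.2, 0, -0.25, 0, 0, 0]]}}

```text
time_s: 9.3
ee_pos: [514.2, -89.0, 239.9]
tcp_rot: [153.1, 0.3, 74.2]
ft_force: [-0.0, -0.3, -0.4]
width: 0.2
grasp_force: 0.0
```

Run:
```python
from h import *
st()
c=grab('scene');cv2.imwrite('pics/s5.png',cv2.resize(c['pixels'][80:290,160:440],None,fx=2.8,fy=2.8)[:,:,::-1])
B=np.c_[ex,ey,ez]
im=c['pixels'];hsv=cv2.cvtColor(im,cv2.COLOR_RGB2HSV)
m=np.zeros(im.shape[:2],np.uint8);m[160:230,312:352]=cv2.inRange(hsv,(20,50,110),(35,190,255))[160:230,312:352]
k,l,s,ce=cv2.connectedComponentsWithStats(m);i=1+s[1:,4].argmax();print(s[i],ce[i])
u=(s[i][0]+s[i][2]/2-.5,s[i][1]+s[i][3]/2-.5);print(onz(c,u,72),(onz(c,u,72)-C)@B)
```

```text
t 9.3 J [ 10.2  19.6 -11.2 128.4  60.7  12.5 -72.8] tip [ 589.2 -111.1   85.6] box [-186.2  -26.4   85.6] F [-0.  -0.3 -0.4] w 0.2488867469032798
[328 172  19  14 210] [336.34761905 178.51428571]
[702.75749673 -68.49235077  72.        ] [-114.91653201 -124.51239215   72.        ]
```

View pics/s5.png

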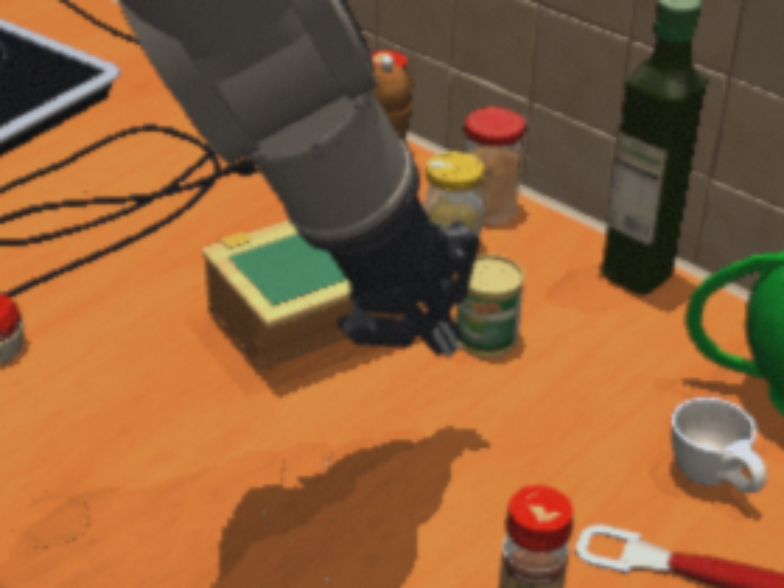

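The tin is upright, clear of the box (measured at about y=-125 mm). Now the pose for the lid.

Run:
```python
from h import *
s,p,Rt=st();a=np.radians(45);Rd=rot(ex*np.cos(a)-ez*np.sin(a),-ey)
print(row(p,Rt,C-140*ex+10*ey+130*ez,Rd))
```

```text
t 9.35 J [ 10.7  19.3 -11.4 128.3  59.9  12.6 -71.6] tip [ 589.3 -114.3   88.5] box [-189.3  -27.3   88.5] F [ 1.2 -5.   4.9] w -0.1662074233505797
[-0.1492  0.0825  0.0216  0.2243  0.39    0.0907]
```

Request:
{"api": "drive_tool", "payload": {"targets": [[-0.1, 0.04, -0.05, 0.112, 0.195, 0.045], [-0.149, 0.08, -0.05, 0.112, 0.195, 0.045], [-0.149, 0.08, -0.05, 0.112, 0.195, 0.045], [-0.149, 0.08, 0, 0.112, 0.195, 0.045], [-0.149, 0.0825, 0.02, 0.224, 0.39, 0.09], [-0.149, 0.0825, 0.02, 0.224, 0.39, 0.09], [-0.149, 0.0825, 0.02, 0.224, 0.39, 0.09], [-0.149, 0.0825, 0.02, 0.224, 0.39, 0.09], [-0.149, 0.0825, 0.02, 0.224, 0.39, 0.09], [-0.149, 0.0825, 0.02, 0.224, 0.39, 0.09], [-0.149, 0.0825, 0.02, 0.224, 0.39, 0.09], [-0.149, 0.0825, 0.02, 0.224, 0.39, 0.09], [-0.149, 0.0825, 0.02, 0.224, 0.39, 0.09], [-0.149, 0.0825, 0.02, 0.224, 0.39, 0.09]]}}

```text
time_s: 10.75
ee_pos: [533.9, -171.1, 249.9]
tcp_rot: [180.0, -44.9, 74.7]
ft_force: [-0.5, -0.1, 0.0]
width: -0.4
grasp_force: 0.0
```

Run:
```python
from h import *
s,p,Rt=st();a=np.radians(45);Rd=rot(ex*np.cos(a)-ez*np.sin(a),-ey)
print(R.from_matrix(Rt.T@Rd).as_rotvec())
for b in [(-140,10,130),(-115,10,33),(-66,10,33)]: print(row(p,Rt,C+b[0]*ex+b[1]*ey+b[2]*ez,Rd))
```

```text
t 10.75 J [ 71.3  50.1 -67.3 110.3   0.2  44.3  -0.8] tip [566.3 -53.3 127.4] box [-136.5   11.1  127.4] F [-0.5 -0.1  0. ] w -0.39422715664929653
[-0.00038867  0.00123744  0.00095663]
[-0.0017  0.002  -0.0085 -0.0002  0.0006  0.0005]
[-0.1033  0.002   0.1641 -0.0002  0.0006  0.0005]
[-3.400e-02  2.100e-03  2.333e-01 -2.000e-04  6.000e-04  5.000e-04]
```

Request:
{"api": "drive_tool", "payload": {"targets": [[-0.06, 0.002, 0.08, 0, 0, 0], [-0.103, 0.002, 0.164, 0, 0, 0], [-0.103, 0.002, 0.164, 0, 0, 0], [-0.103, 0.002, 0.164, 0, 0, 0], [-0.09, 0.002, 0.178, 0, 0, 0], [-0.076, 0.002, 0.192, 0, 0, 0], [-0.062, 0.002, 0.206, 0, 0, 0], [-0.048, 0.002, 0.22, 0, 0, 0], [-0.036, 0.002, 0.231, 0, 0, 0], [-0.036, 0.002, 0.231, 0, 0, 0], [-0.036, 0.002, 0.231, 0, 0, 0]]}}

```text
time_s: 11.85
ee_pos: [553.1, -105.2, 155.2]
tcp_rot: [-179.9, -45.1, 74.5]
ft_force: [-0.3, 0.5, 0.1]
width: 0.3
grasp_force: 0.0
```

Run:
```python
from h import *
s,p,Rt=st();a=np.radians(45);Rd=rot(ex*np.cos(a)-ez*np.sin(a),-ey)
print(R.from_matrix(Rt.T@Rd).as_rotvec())
for th,sx in [(0,112),(10,112),(20,110),(30,110),(45,108),(60,108),(75,108),(90,106),(100,106),(106,106)]:
    t=np.radians(th);A=np.array([54-sx*np.cos(t),66+sx*np.sin(t)-(14*max(0,1-th/45) if th>0 else 22)])
    T=A-7.8;print(th,T.round(),row(p,Rt,C+T[0]*ex+10*ey+T[1]*ez,Rt))
c=grab('scene');cv2.imwrite('pics/s6.png',cv2.resize(c['pixels'][80:290,160:440],None,fx=2.8,fy=2.8)[:,:,::-1])
```

```text
t 11.85 J [ 61.3  56.8 -61.  112.7   3.7  31.7  -2.4] tip [585.6  13.   33.1] box [-67.6  10.1  33.1] F [-0.3  0.5  0.1] w 0.31761825321907
[-0.00095565 -0.00210593 -0.00058937]
0 [-66.  36.] [ 0.0069  0.0003 -0.0019  0.      0.      0.    ]
10 [-64.  67.] [ 0.0526  0.0002 -0.0426  0.      0.      0.    ]
20 [-57.  88.] [ 0.0926  0.0002 -0.0628  0.      0.      0.    ]
30 [-49. 109.] [ 1.33e-01  1.00e-04 -8.03e-02  0.00e+00  0.00e+00  0.00e+00]
45 [-30. 135.] [ 1.966e-01  1.000e-04 -9.020e-02  0.000e+00  0.000e+00  0.000e+00]
60 [ -8. 152.] [ 0.2525  0.     -0.0828  0.      0.      0.    ]
75 [ 18. 163.] [ 0.3045  0.     -0.0611  0.      0.      0.    ]
90 [ 46. 164.] [ 0.3464  0.     -0.0238  0.      0.      0.    ]
100 [ 65. 163.] [3.7e-01 1.0e-04 4.5e-03 0.0e+00 0.0e+00 0.0e+00]
106 [ 75. 160.] [3.818e-01 1.000e-04 2.340e-02 0.000e+00 0.000e+00 0.000e+00]
```

View pics/s6.png

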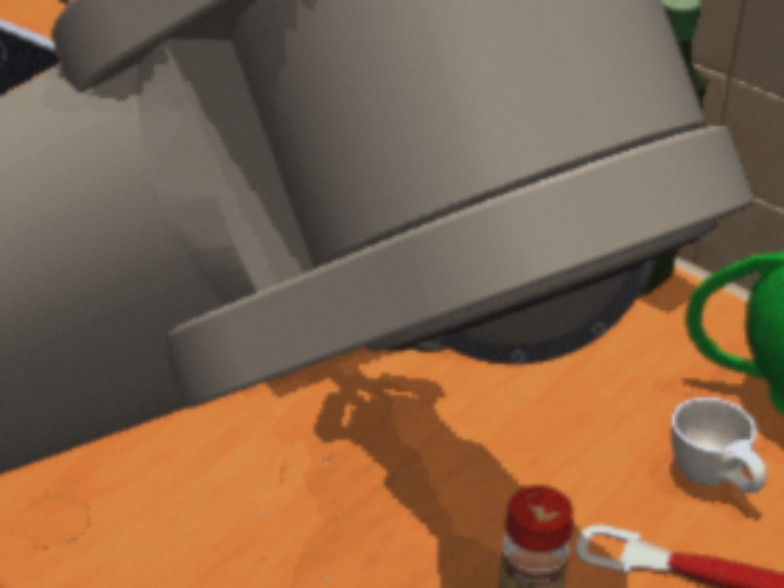

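The arm blocks this view, but the spice jar (540,540) and mug (712,440) haven't moved. The finger is under the lip by its coordinates, so I lift slowly at first.

Request:
{"api": "drive_tool", "payload": {"targets": [[0.007, 0, -0.002, 0, 0, 0], [0.018, 0, -0.012, 0, 0, 0], [0.03, 0, -0.023, 0, 0, 0], [0.041, 0, -0.033, 0, 0, 0], [0.0526, 0, -0.0426, 0, 0, 0], [0.066, 0, -0.05, 0, 0, 0], [0.079, 0, -0.057, 0, 0, 0], [0.0926, 0, -0.063, 0, 0, 0], [0.113, 0, -0.072, 0, 0, 0], [0.133, 0, -0.08, 0, 0, 0], [0.133, 0, -0.08, 0, 0, 0]]}}

```text
time_s: 13.0
ee_pos: [558.5, -86.5, 232.2]
tcp_rot: [179.9, -45.1, 74.7]
ft_force: [-0.1, -0.2, 0.5]
width: 0.1
grasp_force: 0.3
```

Run:
```python
from h import *
s,p,Rt=st()
c=grab('side');cv2.imwrite('pics/s7.png',cv2.resize(c['pixels'][110:310,110:330],None,fx=2.9,fy=2.9)[:,:,::-1])
```

```text
t 13.0 J [ 62.2  50.2 -65.7 112.4  -0.7  35.7  -5.1] tip [591.1  31.7 110.1] box [-48.1   9.8 110.1] F [-0.1 -0.2  0.5] w 0.058319506584882295
```

View pics/s7.png

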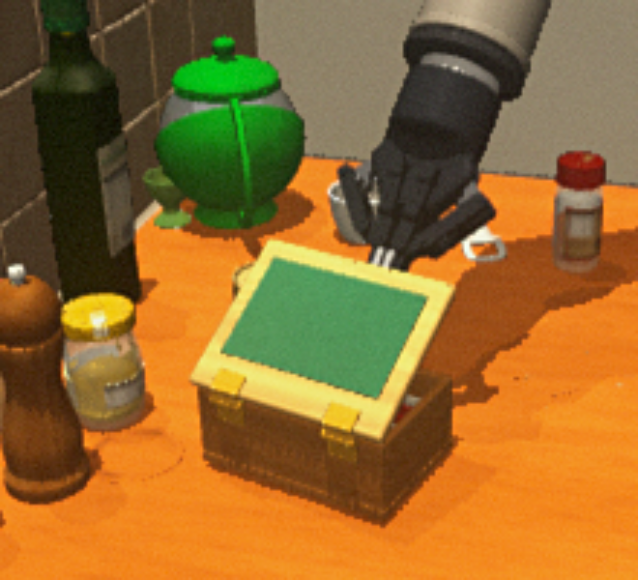

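The lid is up about 30° on the fingertip at (385,257). I carry on along the arc.

Request:
{"api": "drive_tool", "payload": {"targets": [[0.021, 0, -0.004, 0, 0, 0], [0.043, 0, -0.007, 0, 0, 0], [0.064, 0, -0.01, 0, 0, 0], [0.083, 0, -0.008, 0, 0, 0], [0.102, 0, -0.006, 0, 0, 0], [0.12, 0, -0.0025, 0, 0, 0], [0.137, 0, 0.004, 0, 0, 0], [0.154, 0, 0.011, 0, 0, 0], [0.1715, 0, 0.019, 0, 0, 0], [0.186, 0, 0.031, 0, 0, 0], [0.2, 0, 0.044, 0, 0, 0], [0.2134, 0, 0.0565, 0, 0, 0], [0.225, 0, 0.07, 0, 0, 0], [0.237, 0, 0.085, 0, 0, 0], [0.243, 0, 0.095, 0, 0, 0], [0.249, 0, 0.104, 0, 0, 0], [0.249, 0, 0.104, 0, 0, 0], [0.249, 0, 0.104, 0, 0, 0]]}}

```text
time_s: 14.85
ee_pos: [591.3, 32.6, 281.9]
tcp_rot: [-179.9, -45.1, 74.5]
ft_force: [-0.1, -0.0, 0.0]
width: -0.3
grasp_force: 0.0
```

Run:
```python
from h import *
s,p,Rt=st()
c=grab('side');cv2.imwrite('pics/s8.png',cv2.resize(c['pixels'][80:310,110:330],None,fx=2.5,fy=2.5)[:,:,::-1])
```

```text
t 14.85 J [ 50.   44.3 -65.9 111.1  -5.8  31.  -12.9] tip [623.8 150.8 159.9] box [ 75.5   9.9 159.9] F [-0.1 -0.   0. ] w -0.25396064618471353
```

View pics/s8.png

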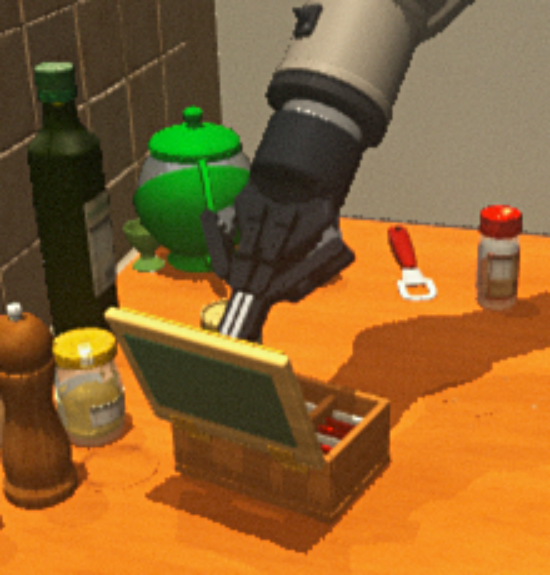

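The lid leans back past upright, with its edge at (110,312)-(285,355), and the finger carries no force. I retreat along the tool axis.

Request:
{"api": "drive_tool", "payload": {"targets": [[0, 0, -0.04, 0, 0, 0], [0, 0, -0.1, 0, 0, 0], [0, 0, -0.18, 0, 0, 0], [0, 0, -0.2, 0, 0, 0], [0, 0, -0.2, 0, 0, 0], [0, 0, -0.2, 0, 0, 0], [0, 0, -0.2, 0, 0, 0], [0, 0, -0.2, 0, 0, 0], [0, 0, -0.2, 0, 0, 0], [0, 0, -0.2, 0, 0, 0]]}}

```text
time_s: 15.9
ee_pos: [572.5, -35.2, 352.4]
tcp_rot: [-179.9, -45.1, 74.5]
ft_force: [-0.0, 0.2, 0.2]
width: -0.0
grasp_force: 0.0
```

Run:
```python
from h import *
s,p,Rt=st()
c=grab('side');cv2.imwrite('pics/s9.png',cv2.resize(c['pixels'][80:310,110:330],None,fx=2.5,fy=2.5)[:,:,::-1])
```

```text
t 15.9 J [ 59.7  37.7 -68.5 109.2 -12.9  42.1  -6.4] tip [604.9  83.  230.3] box [  5.1  10.1 230.3] F [-0.   0.2  0.2] w -0.037451133744482314
```

View pics/s9.png

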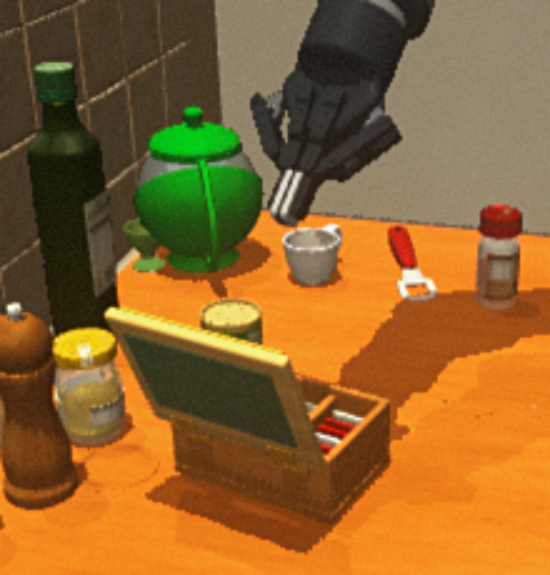

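The lid stays open against its stop, the tin stands upright at (232,320), and the gripper is clear of everything, so I hand the job in.

```bash
python3 -c "
from rig import ticket
print(ticket.job_done())"
```

```text
the job is handed in; nothing more can be done
None
```

The job is handed in at about 16 s of the 58 s allowed: the last picture shows the tin upright past the box's end (measured about 125 mm from its middle), the lid leaning back open and the gripper clear; the mug and spice jar look unmoved, the timer was not re-checked, and no verdict came back.

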